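# Put the red-lidded spice jar away in the push-to-open drawer

### The arm

A 6-joint arm with a two-finger parallel gripper is mounted at the origin on the work surface. World frame = base frame: x ahead of the robot, y to its left, z up, the work surface at z = 0. Lengths are in mm, angles in rad, forces in N, time in s.
With the tool pointing down it reaches from about 300 to 775 mm from the base axis. Payload 14.6 kg.
Tool frame: the origin (TCP) lies between the finger pads; the fingertips stand 19 mm ahead of it and the grasp point (between the pads) is the TCP (manip.tcp_to_tips is the distance from the TCP to the fingertips, in mm); x points along the fingers, z is the direction in which the jaws open and shut, and the axes are right-handed (so a half turn about x gives the same grasp; the last joint's range is limited). The gripper opens to 94 mm and grips with 3 to 60 N. Pads are 16 mm wide; open, the fingers measure 119 mm over their backs; the gripper's body (75 mm by 177 mm) begins 78 mm behind the grasp point.
Start: joints at [-1.197, 0.3, 1.521, -0, 1.321, -0.067], TCP at [234.657, -497.419, 224.446] pointing down, gripper open.
Joint ranges: [-3.03, 3.03], [-0.79, 2.21], [0.23, 2.52], [-1.04, 4.18], [0, 3.07], [-2.55, 2.55]. Speed limits (rad/s): [2.22, 2.22, 2.57, 3.14, 3.14, 3.14].

### API

Orientations are given as [roll, pitch, yaw] about the fixed x, y, z axes, in that order (R = Rz(yaw) Ry(pitch) Rx(roll)).
In Python, from cell import manip gives the robot as it stands.
- The arm moves only by the tool jog_arm, never from a script. Its argument "moves" is a list that holds one entry, the list of rows, each a list of 6 numbers: the shift along the world's x, y, z in mm, then the turn, a rotation vector about the world's x, y, z in degrees. In form: [[[dx, dy, dz, wx, wy, wz], ...]]. A call has 1 to 5 rows; each row shifts and turns the pose as measured when the row begins; what a row does not reach is not made up. A row lasts 1/10 s, in which the tool goes at most 50 mm and 8.59 degrees, less where a joint would pass 70% of its speed; a pose out of reach is approached as far as the arm can. A call is refused whole if a number of a shift passes 50 or a number of a turn 8.59, either way. A call with a gripper value outside its range is refused whole. "gripper" is the opening, from -1 (shut) to 1 (fully open), set as the call begins (left out, the last holds). The fingers move at their own pace and stop on an object; "squeeze" is the grip in N (left out, the last holds). Time passes only in rows, so rows that do not move let the fingers close. It gives the time, the measured TCP pose, the force and the opening at its end, in the units of the state.
- manip.read_state(): the state, without advancing time (a new reading comes with each control period).
- manip.camera(name): name is "scene" or "top"; returns (picture, depth): 480x640x3 uint8, blue, green, red; 480x640 float32, mm along the optical axis (not along the pixel's ray), 0 where there is no reading.
- manip.camera_params(name): a dict with "fx", "fy", "cx", "cy" (pixels), "rvec" (rotation vector, rad) and "tvec" (3), from world to camera coordinates, as OpenCV has them. Camera axes: x right, y down, z forward; pixel columns grow to the right and rows downward; lengths in mm; the calibration is good to about 2 mm. A picture is of the moment at which its call begins. camera_params takes no time and is no camera call.
- manip.sign_off(): hands the job in, once; it reports no verdict.
The state is a dict: "clock": time; "joints": joint angles; "qd": joint speeds; "effort": joint torques, N m; "eef_pos": TCP position; "eef_rot": TCP orientation; "wrist_force": force on the tool from outside, world axes, zero at the start; "moment": the same for the moment, N m; "finger_gap": finger opening in mm.
Only numpy, scipy, OpenCV 4.12 (cv2) and the standard library are available. Lean on these libraries where they do the work, as an engineer would, in place of code of your own. Each camera call takes 0.05 s, during which the arm holds its last target. There are 200 camera calls.

### The job

Put the spice jar with the red lid away in the handleless push-to-open drawer: press the drawer front in until the latch lets go and it springs ajar, draw it open, stand the jar upright in the space behind the front, then push the drawer home and press it in until it latches shut again. Press only as hard as the latch needs and never force the front against its stop, set the glass jar down gently, and leave the other jars where they stand.

Things in the scene. Friction and masses are not known exactly. Their poses are not given: they have to be found in the camera images.
- unit: Oak drawer unit fixed to the counter: a box 280 deep x 250 wide x 120 mm high with one handleless drawer; white scales (22 mm high) on its top, from 160 mm behind the front edge. Origin at the centre of its underside, on the counter; x points from front to back (the way the drawer closes), z up. Its front edge is 140 mm ahead (-x) of the origin.
- front_top (a point): White drawer front, a plain panel 16 thick x 250 wide x 114 mm high, moving with the drawer. The point is in the middle of its top edge (mid-thickness), 120 mm above the counter, level with the unit's top; axes as the unit's. When latched, an 8 mm gap (too narrow for a finger) lies between its back and the unit; when ajar, it can be hooked or pinched from above and drawn out.
- front_face (a point): Point on the front's outer face, mid-width, 35 mm below its top edge: a good place to press (towards +x of the unit). Latched, it takes about 6 N to start moving and then stays near 6 N for 6 mm, until a hard rubber buffer (9 N/mm) is felt as a second, steep rise. More than 18 N on the front while it is shut or pressed in counts as forcing it.
- drawer (a joint): How far the drawer is out, in m: 0 latched, 0.15 fully out, negative pressed in. A push-push catch: from latched it must be pressed at least 5.3 mm in (the buffer comes at 6 mm) and let go; a spring then drives it about 36 to 45 mm out. To relatch, push it in past 0 to the buffer (spring 3 to 6 N over the last 36 mm) and let go: it rests at 0. Not far enough, or pressed once more: it opens.
- drawer_floor (a point): Point on the cork-lined drawer floor, 20 mm above the counter, at the middle of the empty jar space; moves with the drawer, 68 mm behind the middle of the front's top edge. The space reaches 60 mm ahead (to the front), 60 mm behind (to a low partition), 103 mm to each side (side walls 85 mm above the counter). With the drawer out by 0.12 it is 68 mm ahead of the unit's front edge. Runner friction 0.5 N.
- jar_mid (a point): Middle of the spice jar to put away: glass, red-brown contents, RED lid; 75 mm high, body 44 mm across and 60 mm high, lid 40 mm across and 15 mm high; about 0.18 kg. The point is on its axis, 37.5 mm above its underside. It stands on the wooden board, one of three like jars in a row.
- board: Dark wooden serving board, fixed, 270 x 90 mm and 12 mm thick, with the three jars standing in a row along its long axis (its x), about 75 mm apart. Origin at the centre of its underside.
- jar_b_mid (a point): Middle of a like jar with dark brown contents and a dark grey lid, on the board: leave it standing there.
- jar_c_mid (a point): Middle of a like jar with pale green contents and a silver lid, on the board: leave it standing there.
- sugar_mid (a point): Middle of the amber glass jar with a yellow lid, 76 mm across and 118 mm high, on the counter to the left of the drawer unit: leave it standing there.

How it is judged:
By the outcome, as a careful person would: the job done as asked, in the order asked, and still so for the second after the job is handed in, with the robot touching nothing.
It also fails if it takes over 69 s, if anything falls off the work surface, if the arm or the gripper's body presses on something with over 40 N, if the wrist force passes 120 N, or if a joint passes its speed limit or range.

## Working session

There is one attempt and no reset: what is moved stays moved. The work goes in short steps, Python scripts to look and compute and a tool call to move; the robot and the scene stay as the last step left them, time stands still between calls to the robot, and variables do not carry over. Pictures are saved under pics/ and viewed, about 8 in all and at most 12, crops included, and the job is handed in when it is done.

Besides the shell and the picture viewer there is one more tool, called after "Call:" by a JSON object that holds its "op" and its "data". jog_arm: Moves the arm, as the interface text tells. Its arguments: {"type":"object","properties":{"moves":{"type":"array","items":{"type":"array","items":{"type":"array","items":{"type":"number"}}}},"gripper":{"type":"number"},"squeeze":{"type":"number"}},"required":["moves"]}

```bash
ls; mkdir -p pics; cat > h.py <<'E'
import numpy as np,cv2
from cell import manip
def cam(n):
    p=manip.camera_params(n);R=cv2.Rodrigues(np.array(p['rvec'],float))[0];t=np.array(p['tvec'],float).reshape(3)
    return p,R,t
def world(n,u,v,d):
    p,R,t=cam(n);c=np.array([(u-p['cx'])/p['fx']*d,(v-p['cy'])/p['fy']*d,d]);return R.T@(c-t)
def ray_z(n,u,v,z):
    p,R,t=cam(n);r=R.T@np.array([(u-p['cx'])/p['fx'],(v-p['cy'])/p['fy'],1]);o=-R.T@t
    return o+r*(z-o[2])/r[2]
def tri(a,b):
    A=np.zeros((3,3));B=np.zeros(3)
    for n,u,v in(a,b):
        p,R,t=cam(n);r=R.T@np.array([(u-p['cx'])/p['fx'],(v-p['cy'])/p['fy'],1]);r/=np.linalg.norm(r);o=-R.T@t
        P=np.eye(3)-np.outer(r,r);A+=P;B+=P@o
    return np.linalg.solve(A,B)
E
python3 - <<'E'
from h import *
for n in('scene','top'):
    im,d=manip.camera(n);cv2.imwrite(f'pics/{n}0.png',im);np.save(f'pics/{n}0.npy',d)
    p,R,t=cam(n);print(n,p['fx'],-R.T@t,R[2])
print(manip.read_state())
E
```

```text
pics
scene 522.99925427892 [1285.05126125  846.53185765  753.67215992] [-0.55914476 -0.64429314 -0.52176956]
top 534.4743253806979 [ 396.13457394   86.18960525 1342.16705148] [ 0.15511217 -0.00608237 -0.98787814]
{'clock': 0.1, 'joints': array([-1.19660588e+00,  3.00431173e-01,  1.52152280e+00,  3.04364561e-05,
        1.32069899e+00, -6.66355953e-02]), 'qd': array([ 0.00031504, -0.00273392, -0.00240295,  0.00124466, -0.00044788,
        0.00038265]), 'effort': array([ 8.81064898e-04, -5.32647300e+01, -3.53285944e+01,  7.09631760e-02,
        2.34824186e-02, -3.24233440e-05]), 'eef_pos': array([ 234.58449621, -497.22359457,  223.93287572]), 'eef_rot': array([3.04715949, 1.56973561, 1.91718166]), 'wrist_force': array([-0.08458985, -0.22514943, -0.77245772]), 'moment': array([-0.02826403, -0.00629153, -0.01319036]), 'finger_gap': 94.03670527310169}
```

View pics/scene0.png

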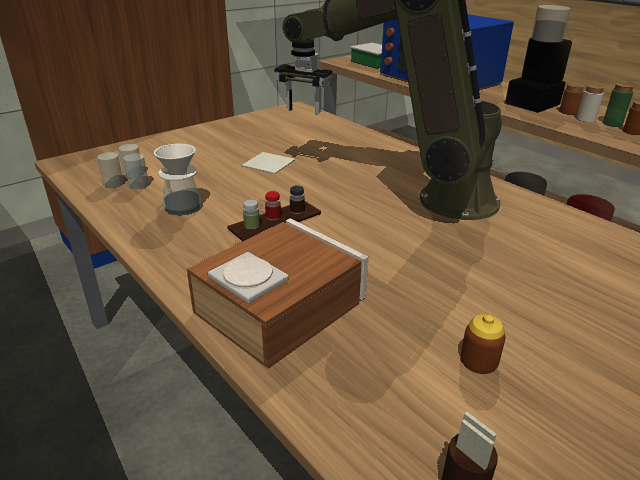

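View pics/top0.png

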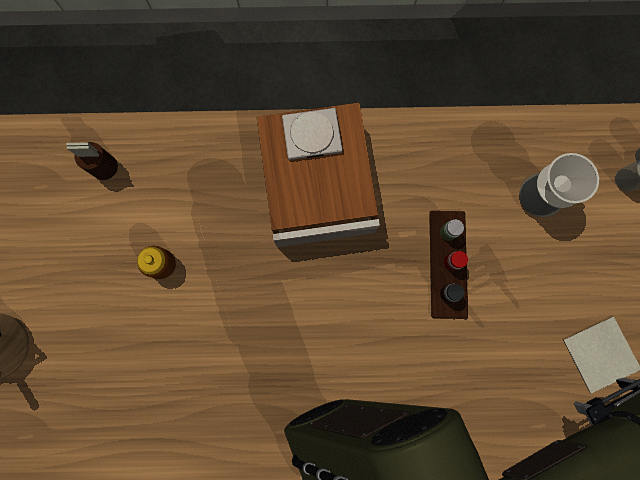

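The scene view shows the unit with its white front at about (325,245) and the red lid at (273,198). In the top view the front strip runs from (274,238) to (379,224), and the red lid is at (458,260) between grey (454,293) and silver (454,229). Next I'll enlarge both.

```bash
python3 - <<'E'
import cv2,numpy as np
t=cv2.imread('pics/top0.png');s=cv2.imread('pics/scene0.png')
a=cv2.resize(t[195:325,260:480],(792,468),interpolation=cv2.INTER_CUBIC)  #3.6x
cv2.imwrite('pics/topc.png',a)
b=cv2.resize(s[180:310,220:380],(800,650)[:2],interpolation=cv2.INTER_CUBIC)[:600] #5x
cv2.imwrite('pics/scec.png',b)
E
```

```text
(no output)
```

View pics/topc.png

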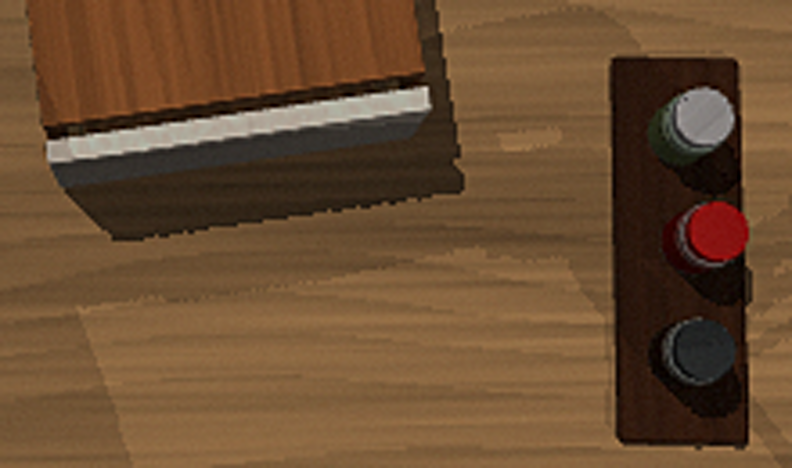

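View pics/scec.png

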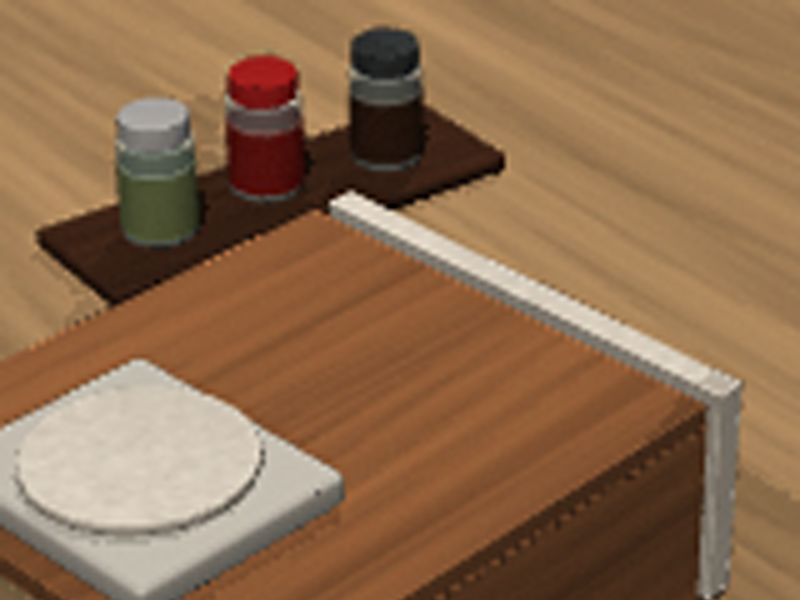

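```bash
python3 - <<'E'
from h import *
T=lambda x,y:('top',260+(x+.5)/3.6-.5,195+(y+.5)/3.6-.5)
S=lambda x,y:('scene',220+(x+.5)/5-.5,180+(y+.5)/5-.5)
np.set_printoptions(precision=1,suppress=True)
for n,a,b in[('red',T(718,232),S(263,68)),('silver',T(703,117),S(152,110)),('grey',T(704,350),S(385,41)),
 ('oL',T(48,163),S(742,383)),('iL',T(46,141),S(708,396)),('oR',T(431,108),S(350,192)),('iR',T(430,87),S(332,204))]:
    print(n,'tri',tri(a,b),'top@z',ray_z(*a,120 if n[0] in'oi' else 87),'sc@z',ray_z(*b,120 if n[0] in'oi' else 87))
d=np.load('pics/top0.npy')
for n,u,v in[('red',459,259),('board',435,240),('unit',320,190),('front',326,231),('scales',312,133)]: print(n,world('top',u,v,d[v,u]))
for n,x,y in[('bRb',748,443),('bLb',620,443),('bLt',612,58),('bRt',738,60)]: print(n,ray_z(*T(x,y),12))
for n,u,v in[('ul',258,116),('ur',359,103)]: print(n,ray_z('top',u,v,120))
print(ray_z('top',150,259,118))
# red-lid depth cloud
im=cv2.imread('pics/top0.png').astype(int); m=(im[...,2]>130)&(im[...,1]<50)&(im[...,0]<50)
v,u=np.nonzero(m);print('red px',u[(v>240)&(v<280)].mean(),v[(v>240)&(v<280)].mean(),len(u))
E
```

```text
red tri [ 531.9 -261.4   87.3] top@z [ 532.4 -261.9   87. ] sc@z [ 531.3 -261.2   87. ]
silver tri [ 609.  -256.7   87.2] top@z [ 609.1 -256.8   87. ] sc@z [ 608.8 -256.8   87. ]
grey tri [ 455.1 -247.8   86.2] top@z [ 455.5 -247.9   87. ] sc@z [ 455.9 -246.    87. ]
oL tri [581.8 175.8 118.5] top@z [582.2 175.  120. ] sc@z [582.9 178.  120. ]
iL tri [598.1 175.  117.6] top@z [596.6 176.1 120. ] sc@z [601.7 176.1 120. ]
oR tri [612.5 -71.9 117.9] top@z [613.  -72.5 120. ] sc@z [614.2 -67.7 120. ]
iR tri [625.7 -71.2 116.3] top@z [626.8 -72.4 120. ] sc@z [628.4 -63.5 120. ]
red [ 532.5 -261.5   87.7]
board [ 589.6 -224.3   15. ]
unit [697.8  63.6 122.3]
front [600.9  51.8 117.8]
scales [830.9  79.6 140.7]
bRb [ 395.1 -294.1   12. ]
bLb [ 396.9 -206.5   12. ]
bLt [ 665.4 -215.6   12. ]
bRt [ 662.1 -304.5   12. ]
ul [883.6 208.2 120. ]
ur [911.6 -35.3 120. ]
[543.9 458.4 118. ]
red px 459.27777777777777 258.73737373737373 198
```

```bash
cat >> h.py <<'E'
from scipy.spatial.transform import Rotation as Ro
np.set_printoptions(precision=3,suppress=True)
def st():
    s=manip.read_state();R=Ro.from_euler('xyz',s['eef_rot']).as_matrix()
    print('t',round(s['clock'],2),'p',s['eef_pos'],'F',s['wrist_force'],'gap',round(s['finger_gap'],1));return s,R
def turn(R,jawdeg):
    z=np.array([np.cos(np.radians(jawdeg)),np.sin(np.radians(jawdeg)),0]);x=np.array([0,0,-1.])
    for k in(1,-1):
        G=np.c_[x,np.cross(k*z,x),k*z];print('rotvec deg to jaw',jawdeg,k,np.degrees(Ro.from_matrix(G@R.T).as_rotvec()))
E
python3 - <<'E'
from h import *
s,R=st();print(R);turn(R,96.9);turn(R,90)
E
```

```text
t 0.1 p [ 234.584 -497.224  223.933] F [-0.085 -0.225 -0.772] gap 94.0
[[-0.     0.904  0.427]
 [ 0.001  0.427 -0.904]
 [-1.     0.    -0.001]]
rotvec deg to jaw 96.9 1 [  0.016  -0.085 161.643]
rotvec deg to jaw 96.9 -1 [ -0.06   -0.011 -18.357]
rotvec deg to jaw 90 1 [  0.011  -0.083 154.743]
rotvec deg to jaw 90 -1 [ -0.061  -0.008 -25.257]
```

Call:
{"op": "jog_arm", "data": {"moves": [[[24,42,0,0,0,-1.5],[24,42,0,0,0,-1.5],[24,42,0,0,0,-1.5],[24,42,0,0,0,-1.5],[24,42,0,0,0,-1.5]]], "gripper": -1, "squeeze": 10}}

```text
clock: 0.6
eef_pos: [354.1, -282.9, 221.5]
eef_rot: [-2.933, 1.566, 2.077]
wrist_force: [1.4, -0.5, -0.3]
finger_gap: 57.1
```

Call:
{"op": "jog_arm", "data": {"moves": [[[24,42,0,0,0,-1.5],[24,42,0,0,0,-1.5],[24,42,0,0,0,-1.5],[24,42,0,0,0,-1.5],[24,42,0,0,0,-1.5]]]}}

```text
clock: 1.1
eef_pos: [475.7, -64.2, 221.3]
eef_rot: [-2.896, 1.566, 1.976]
wrist_force: [1.0, -1.2, 0.6]
finger_gap: 17.3
```

```bash
python3 - <<'E'
from h import *
s,R=st();turn(R,96.9);print(np.array([550,46,78])-s['eef_pos'],s['joints'])
E
```

```text
t 1.1 p [475.722 -64.204 221.296] F [ 0.96  -1.179  0.648] gap 17.3
rotvec deg to jaw 96.9 1 [  0.157  -0.386 177.742]
rotvec deg to jaw 96.9 -1 [-0.249 -0.101 -2.257]
[  74.278  110.204 -143.296] [-0.212  0.148  1.715  0.004  1.282  1.197]
```

Call:
{"op": "jog_arm", "data": {"moves": [[[18,27,-20,0,0,-0.5],[18,27,-30,0,0,-0.5],[18,27,-30,0,0,-0.5],[18,27,-30,0,0,-0.5],[5,5,-30,0,0,-0.3]]]}}

```text
clock: 1.6
eef_pos: [557.6, 58.8, 79.5]
eef_rot: [2.012, 1.564, 0.564]
wrist_force: [0.3, 0.5, 0.2]
finger_gap: 0.6
```

Call:
{"op": "jog_arm", "data": {"moves": [[[0,0,0,0,0,0],[0,0,0,0,0,0]]]}}

```text
clock: 1.8
eef_pos: [555.7, 59.6, 75.9]
eef_rot: [-2.86, 1.567, 1.977]
wrist_force: [0.1, -0.0, 0.5]
finger_gap: 0.6
```

```bash
python3 - <<'E'
from h import *
s,R=st();turn(R,96.9);print(np.array([550,46,78])-s['eef_pos'],s['joints'])
im,d=manip.camera('top');cv2.imwrite('pics/t1.png',cv2.resize(im[180:330,240:400],None,fx=4,fy=4,interpolation=2))
E
```

```text
t 1.8 p [555.728  59.603  75.886] F [ 0.14  -0.008  0.476] gap 0.6
rotvec deg to jaw 96.9 1 [  0.135  -0.315 179.767]
rotvec deg to jaw 96.9 -1 [-0.201 -0.086 -0.233]
[ -5.728 -13.603   2.114] [0.04  0.485 1.636 0.004 1.022 1.484]
```

View pics/t1.png

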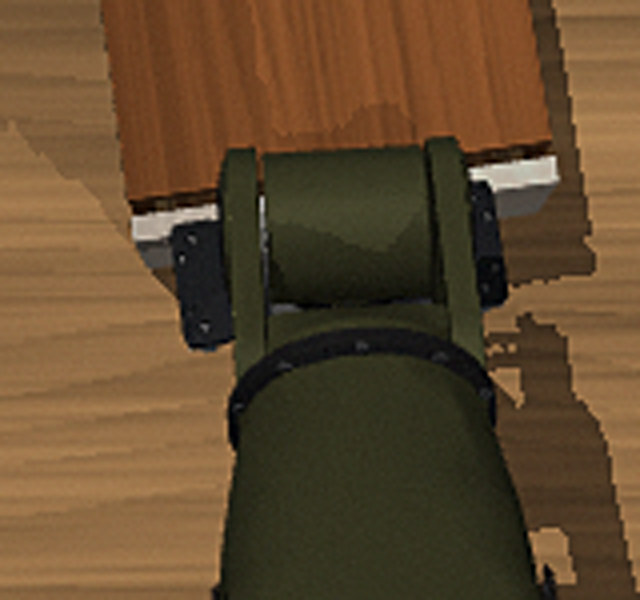

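Call:
{"op": "jog_arm", "data": {"moves": [[[12,-5,0,0,0,0],[12,-6,0,0,0,0],[0,0,0,0,0,0]]]}}

```text
clock: 2.15
eef_pos: [581.1, 46.1, 81.6]
eef_rot: [2.1, 1.565, 0.652]
wrist_force: [-0.8, 0.0, 1.0]
finger_gap: 0.6
```

Call:
{"op": "jog_arm", "data": {"moves": [[[3,0.4,0,0,0,0],[2,0.2,0,0,0,0],[0,0,0,0,0,0]]]}}

```text
clock: 2.45
eef_pos: [586.2, 46.1, 84.4]
eef_rot: [1.879, 1.562, 0.429]
wrist_force: [-0.6, -0.4, 0.2]
finger_gap: 0.5
```

Call:
{"op": "jog_arm", "data": {"moves": [[[2,0.2,-2,0,0,0],[1,0.1,-1,0,0,0],[0,0,0,0,0,0]]]}}

```text
clock: 2.75
eef_pos: [588.0, 46.5, 81.4]
eef_rot: [2.034, 1.565, 0.584]
wrist_force: [-3.1, -1.9, 2.0]
finger_gap: 0.7
```

Call:
{"op": "jog_arm", "data": {"moves": [[[1.5,0.2,0,0,0,0],[0,0,0,0,0,0]]]}}

```text
clock: 2.95
eef_pos: [588.7, 46.7, 81.1]
eef_rot: [2.273, 1.567, 0.824]
wrist_force: [-6.2, -1.1, 4.8]
finger_gap: 0.5
```

Call:
{"op": "jog_arm", "data": {"moves": [[[2,0.2,0,0,0,0],[2,0.2,0,0,0,0]]]}}

```text
clock: 3.15
eef_pos: [591.9, 47.2, 81.0]
eef_rot: [2.842, 1.568, 1.393]
wrist_force: [-7.6, -1.5, 4.1]
finger_gap: 0.6
```

Call:
{"op": "jog_arm", "data": {"moves": [[[2,0.2,0,0,0,0]]]}}

```text
clock: 3.25
eef_pos: [593.5, 47.4, 81.0]
eef_rot: [-3.044, 1.568, 1.79]
wrist_force: [-6.0, -1.3, 5.1]
finger_gap: 0.5
```

Call:
{"op": "jog_arm", "data": {"moves": [[[1,0.1,0,0,0,0]]]}}

```text
clock: 3.35
eef_pos: [594.2, 47.4, 81.0]
eef_rot: [-2.67, 1.568, 2.165]
wrist_force: [-9.1, -2.4, 7.2]
finger_gap: 0.4
```

Call:
{"op": "jog_arm", "data": {"moves": [[[0.6,0.1,0,0,0,0]]]}}

```text
clock: 3.45
eef_pos: [594.2, 47.5, 81.0]
eef_rot: [-2.293, 1.567, 2.542]
wrist_force: [-10.6, -2.4, 6.1]
finger_gap: 0.9
```

Force rose from 6 to 10.6 N with the position stalled, so the buffer is reached. Now I let go.

Call:
{"op": "jog_arm", "data": {"moves": [[[-30,-3.6,0,0,0,0],[-35,-4,0,0,0,0],[-10,-1,10,0,0,0],[0,0,40,0,0,0],[0,0,40,0,0,0]]]}}

```text
clock: 3.95
eef_pos: [514.2, 39.0, 167.7]
eef_rot: [-1.959, 1.56, 2.876]
wrist_force: [0.5, 0.6, 0.3]
finger_gap: 0.4
```

```bash
python3 - <<'E'
from h import *
s,R=st();turn(R,96.9)
im,d=manip.camera('scene');cv2.imwrite('pics/s2.png',cv2.resize(im[150:320,200:400],None,fx=4,fy=3.5,interpolation=2) if 0 else cv2.resize(im[160:310,200:400],None,fx=4,fy=4,interpolation=2))
np.save('pics/s2.npy',d)
E
```

```text
t 3.95 p [514.177  38.972 167.722] F [0.539 0.582 0.287] gap 0.4
rotvec deg to jaw 96.9 1 [  0.901  -0.246 179.875]
rotvec deg to jaw 96.9 -1 [-0.157 -0.574 -0.123]
```

View pics/s2.png

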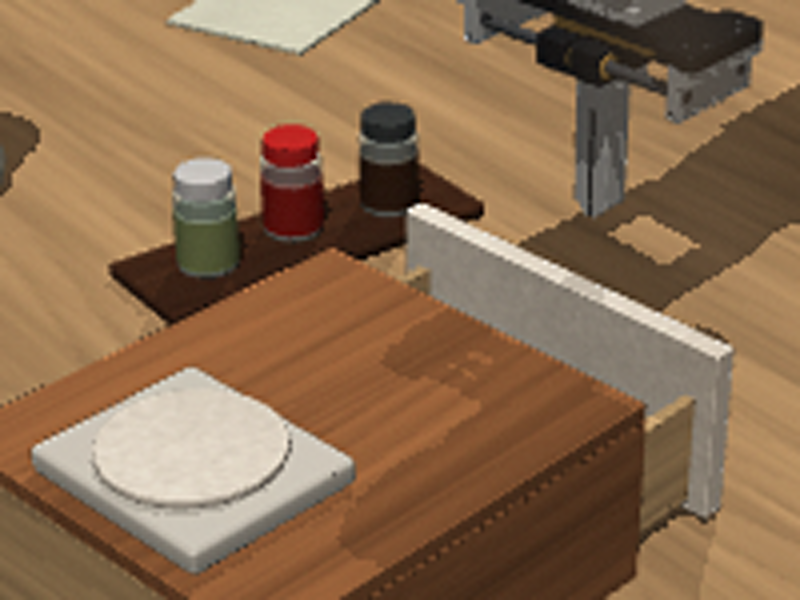

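The drawer has sprung ajar: the front's near top corner is at crop (732,352), the far one at (425,205), and the jars are untouched. I'll work out how far out it is.

```bash
python3 - <<'E'
from h import *
S=lambda x,y:('scene',200+(x+.5)/4-.5,160+(y+.5)/4-.5)
ux=np.array([.993,.12,0]);o=np.array([597.7,51.5,120])
for x,y in[(732,350),(425,205),(712,360),(408,213)]:
    w=ray_z(*S(x,y),118);print(w,'out',-(w-o)@ux)
E
```

```text
[528.377 169.868 118.   ] out 54.63321621500207
[557.444 -74.485 118.   ] out 55.092472291307395
[544.793 170.191 118.   ] out 38.293817326643534
[572.434 -72.865 118.   ] out 40.01245987508907
```

Call:
{"op": "jog_arm", "data": {"moves": [[[26,4,0,0,0,0],[26,4,0,0,0,0],[25,4,0,0,0,0],[0,0,-20,0,0,0],[0,0,0,0,0,0]]]}}

```text
clock: 4.5
eef_pos: [598.5, 52.2, 156.9]
eef_rot: [1.815, 1.561, 0.367]
wrist_force: [-1.0, -0.7, -0.7]
finger_gap: 0.2
```

```bash
python3 - <<'E'
from h import *
s,R=st();turn(R,96.9);ux=np.array([.993,.12,0]);o=np.array([597.7,51.5,120]);print('along ux from latched face',(s['eef_pos']-o)@ux)
E
```

```text
t 4.5 p [598.5    52.159 156.872] F [-1.037 -0.679 -0.704] gap 0.2
rotvec deg to jaw 96.9 1 [ -0.858  -0.329 179.857]
rotvec deg to jaw 96.9 -1 [-0.209  0.546 -0.141]
along ux from latched face 0.873716769022697
```

Call:
{"op": "jog_arm", "data": {"moves": [[[-7,-1,-10,0,0,0],[0,0,-22,0,0,0],[0,0,-20,0,0,0],[0,0,-3,0,0,0],[0,0,0,0,0,0]]]}}

```text
clock: 5.0
eef_pos: [592.2, 51.4, 103.8]
eef_rot: [1.721, 1.555, 0.273]
wrist_force: [0.1, -0.2, 0.8]
finger_gap: 0.4
```

Call:
{"op": "jog_arm", "data": {"moves": [[[-12,-1.5,0,0,0,0],[-8,-1,0,0,0,0],[-5,-0.6,0,0,0,0],[-8,-1,0,0,0,0],[-10,-1.2,0,0,0,0]]]}}

```text
clock: 5.5
eef_pos: [549.7, 46.0, 108.4]
eef_rot: [1.648, 1.548, 0.201]
wrist_force: [0.6, 1.2, -1.5]
finger_gap: 0.5
```

Call:
{"op": "jog_arm", "data": {"moves": [[[-12,-1.5,-1,0,0,0],[-12,-1.5,0,0,0,0],[-12,-1.5,-1,0,0,0],[-10,-1.2,0,0,0,0],[-6,-0.7,0,0,0,0]]]}}

```text
clock: 6.0
eef_pos: [493.9, 39.1, 107.7]
eef_rot: [1.626, 1.546, 0.178]
wrist_force: [0.7, 1.2, 0.1]
finger_gap: 0.4
```

Call:
{"op": "jog_arm", "data": {"moves": [[[-4,-0.5,0,0,0,0],[-3,-0.3,0,0,0,0],[-2,-0.3,0,0,0,0],[0,0,0,0,0,0]]]}}

```text
clock: 6.4
eef_pos: [483.9, 37.9, 108.2]
eef_rot: [1.622, 1.545, 0.174]
wrist_force: [0.8, -0.5, 0.2]
finger_gap: 0.3
```

Call:
{"op": "jog_arm", "data": {"moves": [[[8,1,5,0,0,0],[0,0,35,0,0,0],[0,0,40,0,0,0],[0,-25,20,0,0,0],[0,-25,0,0,0,0]]], "gripper": 0.7}}

```text
clock: 6.9
eef_pos: [493.9, -10.2, 213.2]
eef_rot: [1.617, 1.546, 0.173]
wrist_force: [0.1, 0.2, -0.3]
finger_gap: 37.1
```

```bash
python3 - <<'E'
from h import *
s,R=st();turn(R,90);print(np.array([532,-261.5,160])-s['eef_pos'])
im,d=manip.camera('scene');cv2.imwrite('pics/s3.png',cv2.resize(im[160:310,230:430],None,fx=4,fy=4,interpolation=2))
E
```

```text
t 6.9 p [493.935 -10.225 213.151] F [ 0.117  0.163 -0.284] gap 37.1
rotvec deg to jaw 90 1 [ -2.121  -0.233 172.731]
rotvec deg to jaw 90 -1 [-0.154  1.405 -7.256]
[  38.065 -251.275  -53.151]
```

View pics/s3.png

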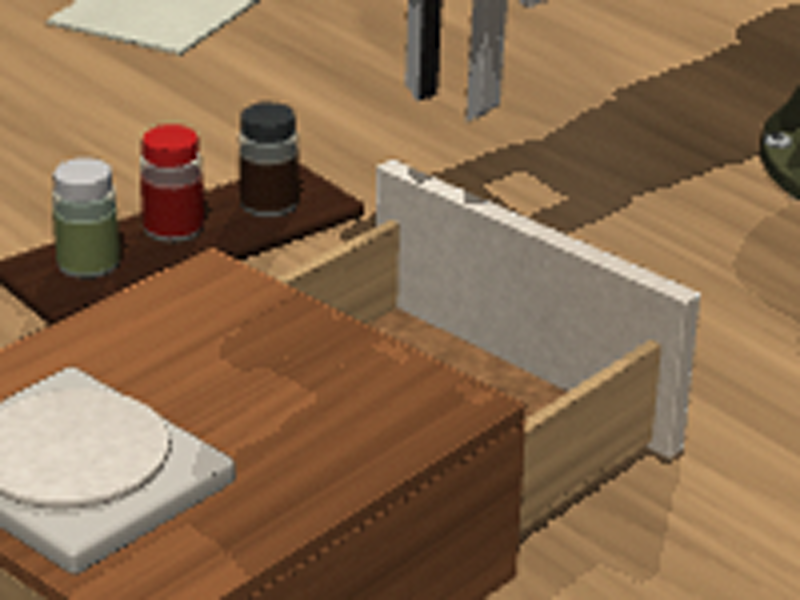

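Call:
{"op": "jog_arm", "data": {"moves": [[[7,-48,0,0,0.3,-1.5],[7,-48,0,0,0.3,-1.5],[7,-48,-10,0,0.3,-1.5],[7,-48,-15,0,0.3,-1.5],[7,-42,-15,0,0.3,-1.3]]]}}

```text
clock: 7.45
eef_pos: [531.7, -248.3, 176.1]
eef_rot: [1.635, 1.567, 0.063]
wrist_force: [0.9, 1.1, -0.2]
finger_gap: 79.1
```

Call:
{"op": "jog_arm", "data": {"moves": [[[3,-12,0,0,0,0],[0,0,0,0,0,0]]]}}

```text
clock: 7.65
eef_pos: [534.7, -265.0, 173.4]
eef_rot: [3.062, 1.569, 1.484]
wrist_force: [0.5, 0.2, 0.1]
finger_gap: 79.9
```

```bash
python3 - <<'E'
from h import *
s,R=st();turn(R,90);print(np.array([532,-261.5,57])-s['eef_pos'])
S=lambda x,y:('scene',230+(x+.5)/4-.5,160+(y+.5)/4-.5)
ux=np.array([.993,.12,0]);o=np.array([597.7,51.5,120])
for x,y in[(700,295),(393,160),(682,302),(378,166)]:
    w=ray_z(*S(x,y),119);print(w,'out',-(w-o)@ux)
E
```

```text
t 7.65 p [ 534.68  -265.014  173.409] F [0.474 0.243 0.137] gap 79.9
rotvec deg to jaw 90 1 [   0.013    0.156 -179.615]
rotvec deg to jaw 90 -1 [-0.1    0.008  0.385]
[  -2.68     3.514 -116.409]
[444.816 160.845 119.   ] out 138.69225269743282
[474.217 -85.727 119.   ] out 139.08550072324408
[459.178 159.654 119.   ] out 124.57429710217372
[487.556 -85.312 119.   ] out 125.79036098149629
```

Call:
{"op": "jog_arm", "data": {"moves": [[[-2.5,3.5,-20,0,0,0],[0,0,-30,0,0,0],[0,0,-30,0,0,0],[0,0,-25,0,0,0],[0,0,-8,0,0,0]]]}}

```text
clock: 8.15
eef_pos: [535.1, -255.8, 61.7]
eef_rot: [1.457, 1.564, -0.115]
wrist_force: [-1.1, -0.1, 0.9]
finger_gap: 79.7
```

Call:
{"op": "jog_arm", "data": {"moves": [[[0,0,-3,0,0,0],[0,0,0,0,0,0]]]}}

```text
clock: 8.35
eef_pos: [535.9, -254.2, 59.7]
eef_rot: [1.459, 1.564, -0.111]
wrist_force: [1.1, -0.2, 0.3]
finger_gap: 79.9
```

```bash
python3 - <<'E'
from h import *
s,R=st();turn(R,90);print(np.array([532,-261.5,57])-s['eef_pos'])
E
```

```text
t 8.35 p [ 535.885 -254.232   59.676] F [ 1.141 -0.203  0.336] gap 79.9
rotvec deg to jaw 90 1 [ -0.619   0.069 179.949]
rotvec deg to jaw 90 -1 [ 0.044  0.394 -0.05 ]
[-3.885 -7.268 -2.676]
```

Call:
{"op": "jog_arm", "data": {"moves": [[[-3,-6,-2,0,0.4,0],[0,0,0,0,0,0]]]}}

```text
clock: 8.55
eef_pos: [533.8, -260.7, 60.1]
eef_rot: [0.741, 1.567, -0.828]
wrist_force: [0.4, -0.4, 1.0]
finger_gap: 80.0
```

Call:
{"op": "jog_arm", "data": {"moves": [[[0,0,0,0,0,0],[0,0,0,0,0,0]]]}}

```text
clock: 8.75
eef_pos: [534.2, -261.3, 61.4]
eef_rot: [0.852, 1.566, -0.717]
wrist_force: [-0.7, -0.3, -1.0]
finger_gap: 80.1
```

Call:
{"op": "jog_arm", "data": {"moves": [[[-1.8,0,-5,0,0,0],[0,0,0,0,0,0]]]}}

```text
clock: 8.95
eef_pos: [532.3, -261.5, 56.4]
eef_rot: [0.878, 1.565, -0.692]
wrist_force: [-0.5, 0.5, -0.1]
finger_gap: 79.9
```

Call:
{"op": "jog_arm", "data": {"moves": [[[0,0,0,0,0,0],[0,0,0,0,0,0],[0,0,0,0,0,0],[0,0,0,0,0,0],[0,0,0,0,0,0]]], "gripper": -0.3, "squeeze": 12}}

```text
clock: 9.45
eef_pos: [532.3, -261.4, 56.2]
eef_rot: [0.871, 1.565, -0.699]
wrist_force: [-0.5, -0.2, 0.0]
finger_gap: 44.0
```

Call:
{"op": "jog_arm", "data": {"moves": [[[0,0,0,0,0,0],[0,0,0,0,0,0],[0,0,0,0,0,0]]]}}

```text
clock: 9.75
eef_pos: [532.3, -261.4, 56.2]
eef_rot: [0.871, 1.565, -0.699]
wrist_force: [-1.0, -1.3, 0.7]
finger_gap: 43.8
```

Call:
{"op": "jog_arm", "data": {"moves": [[[0,0,8,0,0,0],[0,0,20,0,0,0],[0,0,35,0,0,0],[0,0,35,0,0,0],[0,0,30,0,0,0]]], "squeeze": 18}}

```text
clock: 10.25
eef_pos: [529.5, -259.8, 185.2]
eef_rot: [-1.869, 1.566, 2.845]
wrist_force: [-0.6, 0.5, -1.5]
finger_gap: 43.7
```

Call:
{"op": "jog_arm", "data": {"moves": [[[0,15,10,0,0,0.5],[0,30,0,0,0,1],[0,35,0,0,0,1],[0,35,0,0,0,1],[0,35,0,0,0,1]]]}}

```text
clock: 10.75
eef_pos: [528.3, -105.0, 198.2]
eef_rot: [-0.103, 1.57, -1.594]
wrist_force: [-0.0, -0.2, -2.0]
finger_gap: 43.5
```

Call:
{"op": "jog_arm", "data": {"moves": [[[0,35,0,0,0,1],[0,35,0,0,0,1],[0,30,0,0,0,0.5],[0,20,0,0,0,0],[0,8,0,0,0,0]]]}}

```text
clock: 11.25
eef_pos: [523.6, 35.7, 194.4]
eef_rot: [-1.783, 1.565, 3.062]
wrist_force: [-0.2, -0.4, -2.3]
finger_gap: 43.6
```

```bash
python3 - <<'E'
from h import *
s,R=st();turn(R,96.9);print(np.array([535.5,44,64.5])-s['eef_pos'])
E
```

```text
t 11.25 p [523.555  35.671 194.364] F [-0.23  -0.378 -2.334] gap 43.6
rotvec deg to jaw 96.9 1 [  0.528  -0.045 179.322]
rotvec deg to jaw 96.9 -1 [-0.029 -0.337 -0.677]
[  11.945    8.329 -129.864]
```

Call:
{"op": "jog_arm", "data": {"moves": [[[8,5,0,0,-0.3,-0.6],[4,2,-10,0,0,0],[0,0,-20,0,0,0],[0,0,-20,0,0,0],[0,0,0,0,0,0]]]}}

```text
clock: 11.75
eef_pos: [536.3, 42.1, 139.7]
eef_rot: [-1.779, 1.569, 3.053]
wrist_force: [-0.1, 0.1, -1.2]
finger_gap: 43.9
```

```bash
python3 - <<'E'
from h import *
s,R=st();turn(R,96.9);print(np.array([535.5,44,64.5])-s['eef_pos'])
im,d=manip.camera('scene');cv2.imwrite('pics/s4.png',cv2.resize(im[160:310,230:430],None,fx=4,fy=4,interpolation=2))
E
```

```text
t 11.75 p [536.278  42.113 139.671] F [-0.133  0.15  -1.158] gap 43.9
rotvec deg to jaw 96.9 1 [  -0.158    0.014 -179.984]
rotvec deg to jaw 96.9 -1 [-0.009 -0.101  0.016]
[ -0.778   1.887 -75.171]
```

View pics/s4.png

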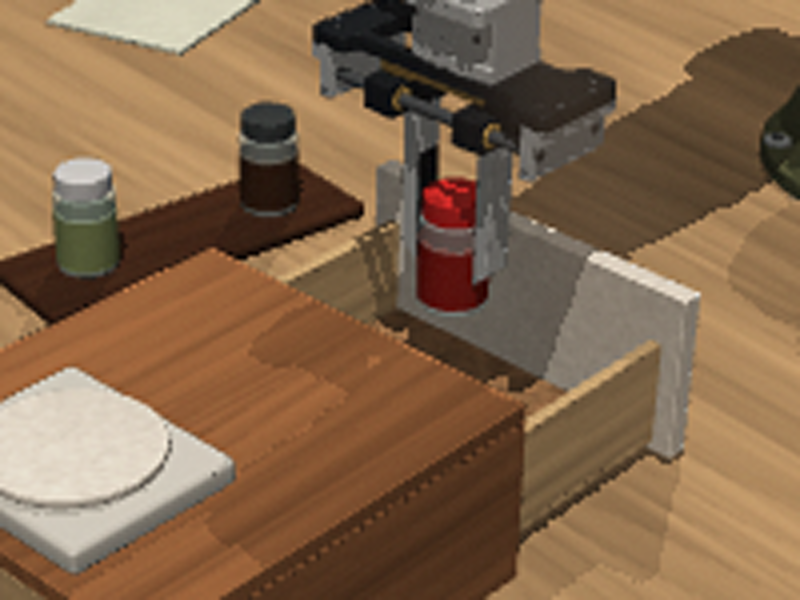

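The jar hangs upright at crop (452,245), over the empty drawer space; the drawer and the other jars haven't moved. Next I lower it.

Call:
{"op": "jog_arm", "data": {"moves": [[[0,1,-20,0,0,0],[0,1,-20,0,0,0],[0,0,-15,0,0,0],[0,0,-5,0,0,0],[0,0,0,0,0,0]]]}}

```text
clock: 12.3
eef_pos: [539.8, 41.8, 83.3]
eef_rot: [1.453, 1.565, -0.001]
wrist_force: [0.7, 0.8, -2.8]
finger_gap: 43.7
```

Call:
{"op": "jog_arm", "data": {"moves": [[[0,0,0,0,0,0],[0,0,0,0,0,0]]]}}

```text
clock: 12.5
eef_pos: [540.8, 41.5, 85.2]
eef_rot: [1.458, 1.562, 0.003]
wrist_force: [-0.3, 0.0, -1.9]
finger_gap: 44.1
```

```bash
python3 - <<'E'
from h import *
s,R=st();turn(R,96.9);print(np.array([535.5,44,64.5])-s['eef_pos'])
E
```

```text
t 12.5 p [540.809  41.49   85.175] F [-0.289  0.026 -1.934] gap 44.1
rotvec deg to jaw 96.9 1 [   0.77     0.004 -179.751]
rotvec deg to jaw 96.9 -1 [-0.003  0.491  0.247]
[ -5.309   2.51  -20.675]
```

Call:
{"op": "jog_arm", "data": {"moves": [[[-4,2,-7,0,0.4,0],[-1,0,-5,0,0,0],[0,0,-2,0,0,0],[0,0,0,0,0,0]]]}}

```text
clock: 12.9
eef_pos: [535.8, 43.7, 71.2]
eef_rot: [1.471, 1.568, 0.016]
wrist_force: [-0.2, 0.4, -2.2]
finger_gap: 44.1
```

Call:
{"op": "jog_arm", "data": {"moves": [[[0,0,-1,0,0,0],[0,0,0,0,0,0]]]}}

```text
clock: 13.1
eef_pos: [535.8, 43.8, 70.1]
eef_rot: [1.473, 1.568, 0.018]
wrist_force: [1.0, -0.4, -2.0]
finger_gap: 43.9
```

```bash
python3 - <<'E'
from h import *
s,R=st();turn(R,96.9);print(np.array([535.5,44,64.5])-s['eef_pos'])
E
```

```text
t 13.1 p [535.8    43.757  70.132] F [ 0.992 -0.372 -1.99 ] gap 43.9
rotvec deg to jaw 96.9 1 [   0.247    0.005 -179.764]
rotvec deg to jaw 96.9 -1 [-0.003  0.157  0.236]
[-0.3    0.243 -5.632]
```

Slow lowering, 1 mm per row or less, watching for a rise in z force.

Call:
{"op": "jog_arm", "data": {"moves": [[[0,0,-1.2,0,0,0],[0,0,-1.2,0,0,0],[0,0,-1,0,0,0],[0,0,-0.8,0,0,0]]]}}

```text
clock: 13.5
eef_pos: [536.0, 43.7, 65.9]
eef_rot: [1.469, 1.567, 0.014]
wrist_force: [-0.0, 0.1, -2.0]
finger_gap: 44.0
```

Call:
{"op": "jog_arm", "data": {"moves": [[[0,0,-0.6,0,0,0],[0,0,-0.5,0,0,0]]]}}

```text
clock: 13.7
eef_pos: [536.0, 43.7, 64.6]
eef_rot: [1.466, 1.568, 0.012]
wrist_force: [-0.1, 0.1, -2.0]
finger_gap: 44.0
```

Call:
{"op": "jog_arm", "data": {"moves": [[[0,0,-0.5,0,0,0],[0,0,-0.4,0,0,0]]]}}

```text
clock: 13.9
eef_pos: [536.3, 43.7, 64.1]
eef_rot: [1.468, 1.567, 0.014]
wrist_force: [-1.1, 1.5, 5.8]
finger_gap: 43.4
```

Call:
{"op": "jog_arm", "data": {"moves": [[[0,0,0.3,0,0,0],[0,0,0,0,0,0],[0,0,0,0,0,0],[0,0,0,0,0,0],[0,0,0,0,0,0]]], "gripper": 0.5}}

```text
clock: 14.4
eef_pos: [536.5, 43.7, 64.6]
eef_rot: [1.473, 1.566, 0.018]
wrist_force: [1.2, 0.6, 0.3]
finger_gap: 70.6
```

Call:
{"op": "jog_arm", "data": {"moves": [[[0,0,5,0,0,0],[0,0,20,0,0,0],[0,0,40,0,0,0],[0,0,40,0,0,0],[0,0,30,0,0,0]]]}}

```text
clock: 14.9
eef_pos: [533.6, 43.7, 201.2]
eef_rot: [-1.67, 1.567, -3.125]
wrist_force: [-0.1, 0.2, -0.2]
finger_gap: 70.4
```

```bash
python3 - <<'E'
from h import *
s,R=st();turn(R,96.9)
im,d=manip.camera('scene');cv2.imwrite('pics/s5.png',cv2.resize(im[160:310,230:430],None,fx=4,fy=4,interpolation=2))
E
```

```text
t 14.9 p [533.614  43.652 201.171] F [-0.055  0.216 -0.21 ] gap 70.4
rotvec deg to jaw 96.9 1 [  -0.355   -0.007 -179.755]
rotvec deg to jaw 96.9 -1 [ 0.004 -0.226  0.245]
```

View pics/s5.png

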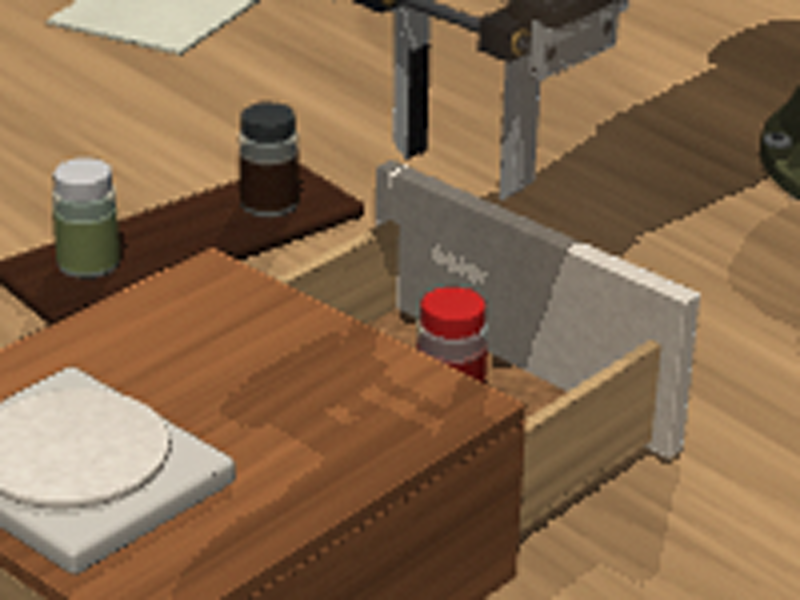

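The jar stands upright on the drawer floor (lid at crop (452,312)), clear of the front. I'll move in front of the drawer to push it home.

Call:
{"op": "jog_arm", "data": {"moves": [[[-28,-3,0,0,0,0],[-30,-3,0,0,0,0],[-30,-4,0,0,0,0],[-22,-3,0,0,0,0],[0,0,0,0,0,0]]], "gripper": -1}}

```text
clock: 15.45
eef_pos: [421.9, 30.4, 208.7]
eef_rot: [1.454, 1.562, -0.0]
wrist_force: [-0.4, 0.2, 0.3]
finger_gap: 34.0
```

Call:
{"op": "jog_arm", "data": {"moves": [[[0,0,-20,0,0,0],[0,0,-40,0,0,0],[0,0,-35,0,0,0],[0,0,-20,0,0,0],[0,0,0,0,0,0]]]}}

```text
clock: 15.95
eef_pos: [424.7, 30.5, 92.3]
eef_rot: [1.452, 1.555, -0.003]
wrist_force: [0.6, 0.2, -0.3]
finger_gap: 0.4
```

```bash
python3 - <<'E'
from h import *
s,R=st();turn(R,96.9);ux=np.array([.993,.12,0]);uy=np.array([-.12,.993,0]);o=np.array([597.7,51.5,120]);e=s['eef_pos']-o;print('s',e@ux,'lat',e@uy)
E
```

```text
t 15.95 p [424.664  30.484  92.335] F [ 0.614  0.247 -0.251] gap 0.4
rotvec deg to jaw 96.9 1 [   1.423   -0.001 -179.744]
rotvec deg to jaw 96.9 -1 [0.001 0.907 0.25 ]
s -174.34617790986462 lat -0.10441120157727352
```

Call:
{"op": "jog_arm", "data": {"moves": [[[8,1,-7,0,0.9,0.2],[6,0.7,-4,0,0,0],[4,0.5,0,0,0,0],[3,0.4,0,0,0,0],[3,0.4,0,0,0,0]]]}}

```text
clock: 16.45
eef_pos: [452.3, 33.8, 84.4]
eef_rot: [1.432, 1.567, -0.019]
wrist_force: [-0.5, 0.0, -0.4]
finger_gap: 0.2
```

Call:
{"op": "jog_arm", "data": {"moves": [[[3,0.4,0,0,0,0],[4,0.5,0,0,0,0],[5,0.6,0,0,0,0],[6,0.7,0,0,0,0],[7,0.8,0,0,0,0]]]}}

```text
clock: 16.95
eef_pos: [479.0, 37.0, 85.3]
eef_rot: [1.452, 1.566, 0.001]
wrist_force: [-0.4, 0.6, -0.7]
finger_gap: 0.4
```

Call:
{"op": "jog_arm", "data": {"moves": [[[8,1,-1,0,0,0],[8,1,-1,0,0,0],[8,1,0,0,0,0],[8,1,0,0,0,0],[8,1,0,0,0,0]]]}}

```text
clock: 17.45
eef_pos: [523.0, 42.5, 83.1]
eef_rot: [1.447, 1.566, -0.004]
wrist_force: [-1.7, -0.7, 0.4]
finger_gap: 0.6
```

Call:
{"op": "jog_arm", "data": {"moves": [[[8,1,-1,0,0,0],[7,0.9,0,0,0,0],[6,0.7,0,0,0,0],[5,0.6,0,0,0,0],[5,0.6,0,0,0,0]]]}}

```text
clock: 17.95
eef_pos: [556.9, 46.7, 81.8]
eef_rot: [1.427, 1.567, -0.024]
wrist_force: [-3.5, -0.8, 2.5]
finger_gap: 0.4
```

Call:
{"op": "jog_arm", "data": {"moves": [[[5,0.6,0,0,0,0],[5,0.6,0,0,0,0],[5,0.6,0,0,0,0]]]}}

```text
clock: 18.25
eef_pos: [572.4, 48.6, 81.8]
eef_rot: [1.379, 1.568, -0.072]
wrist_force: [-5.1, -1.1, 3.4]
finger_gap: 0.4
```

Call:
{"op": "jog_arm", "data": {"moves": [[[4,0.5,0,0,0,0],[4,0.5,0,0,0,0],[4,0.5,0,0,0,0]]]}}

```text
clock: 18.55
eef_pos: [585.2, 50.2, 81.8]
eef_rot: [1.254, 1.569, -0.197]
wrist_force: [-6.0, -0.8, 2.7]
finger_gap: 0.6
```

Call:
{"op": "jog_arm", "data": {"moves": [[[3,0.3,0,0,0,0],[2,0.2,0,0,0,0]]]}}

```text
clock: 18.75
eef_pos: [590.6, 50.9, 81.8]
eef_rot: [1.081, 1.57, -0.37]
wrist_force: [-6.3, -1.1, 3.3]
finger_gap: 0.8
```

Call:
{"op": "jog_arm", "data": {"moves": [[[2,0.2,0,0,0,0]]]}}

```text
clock: 18.85
eef_pos: [592.6, 51.1, 81.9]
eef_rot: [0.033, 1.571, -1.418]
wrist_force: [-5.3, -0.5, 3.0]
finger_gap: 0.3
```

Call:
{"op": "jog_arm", "data": {"moves": [[[1,0.1,0,0,0,0]]]}}

```text
clock: 18.95
eef_pos: [593.7, 51.3, 81.9]
eef_rot: [-1.23, 1.57, -2.681]
wrist_force: [-9.1, -1.3, 5.2]
finger_gap: 0.6
```

Call:
{"op": "jog_arm", "data": {"moves": [[[0.6,0.1,0,0,0,0]]]}}

```text
clock: 19.05
eef_pos: [594.0, 51.3, 81.9]
eef_rot: [-1.465, 1.569, -2.916]
wrist_force: [-12.5, -2.1, 7.3]
finger_gap: 0.6
```

The buffer is reached, with force up to about 12.7 N. I'll back off and check.

Call:
{"op": "jog_arm", "data": {"moves": [[[-6,-0.7,0,0,0,0],[-15,-2,0,0,0,0],[-30,-4,0,0,0,0],[-35,-4,0,0,0,0],[-40,-5,0,0,0,0]]]}}

```text
clock: 19.55
eef_pos: [468.8, 35.5, 81.4]
eef_rot: [1.392, 1.566, -0.059]
wrist_force: [-0.1, -0.1, -0.1]
finger_gap: 0.0
```

Call:
{"op": "jog_arm", "data": {"moves": [[[-10,0,30,0,0,0],[0,0,40,0,0,0],[0,0,40,0,0,0],[0,0,0,0,0,0]]]}}

```text
clock: 19.95
eef_pos: [454.2, 35.1, 194.7]
eef_rot: [1.415, 1.565, -0.037]
wrist_force: [-0.3, 0.0, -0.4]
finger_gap: 0.7
```

```bash
python3 - <<'E'
from h import *
s,R=st()
im,d=manip.camera('scene');cv2.imwrite('pics/s6.png',cv2.resize(im[180:310,220:380],(800,650),interpolation=2)[:600])
a=cv2.imread('pics/scene0.png')[200:300,220:380].astype(int);print('mean diff vs start',np.abs(im[200:300,220:380]-a).mean())
E
```

```text
t 19.95 p [454.202  35.069 194.709] F [-0.275  0.01  -0.422] gap 0.7
mean diff vs start 9.620145833333334
```

View pics/s6.png

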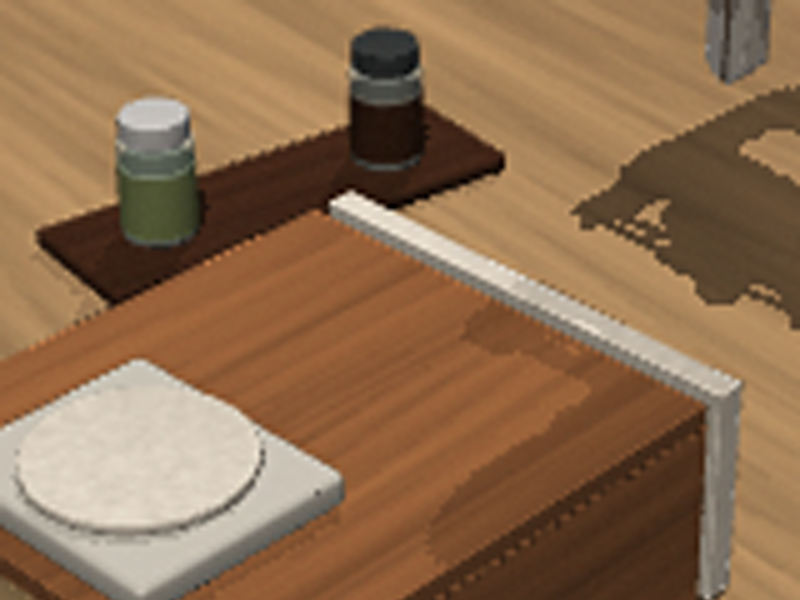

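The front's corners are at (742,383) and (348,192), the same pixels as at the start, so the drawer is latched. The other two jars haven't moved and the gripper touches nothing.

```bash
python3 -c "
from cell import manip
print(manip.sign_off())"
```

```text
the job is handed in; nothing more can be done
None
```

The jar with the red lid is standing in the drawer, the drawer is latched shut again, and I handed the job in at about 20 s of the 69 s allowed.

- **Opening:** I pressed the front in to the buffer, reading at most about 12 N, and it sprang ajar. I then hooked it from above and drew it out to about 139 mm.
- **Placing:** I gripped the jar at 12–18 N and set it down in the middle of the jar space. The reading when it touched the drawer floor was about 6 N upward. A picture after release showed it standing upright.
- **Closing:** I pushed the drawer home slowly and pressed it to the buffer, with a reading of about 13 N along the push (about 15 N in all, against the 18 N limit). Then I let go.
- **Last checks:** In the final picture the front's corners are at the same pixels as at the start, so the drawer is latched. The grey- and silver-lid jars are where they were, and the gripper is clear, with force near zero.

**Not checked or not matching:**
- The drawer sprang open about 53 mm by my measurement, more than the stated 36–45 mm.
- I couldn't see the jar once the drawer was shut, so its standing upright rests on the earlier picture and the smooth, slow push.
- I didn't look at the yellow-lid jar again at the end, but the arm never went near it.

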